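Lock the exhibit rotator on its shaft flat

TASK

The exhibit rotator must be locked so that the tin cannot turn while its finger marks are photographed. Push the crank over, away from you, until you feel the spring-nosed setscrew snap down on the hidden flat of the shaft, and leave it there; then tighten the setscrew clockwise with the hex key standing in it until you feel it seat on the flat, and give it a quarter turn more, stopping well short of half a turn. Let go of everything and leave the other things on the bench where they are.

Things in the scene. Friction and masses are not known exactly. Their poses are not given: they have to be found in the camera images.
- rotator: exhibit rotator fixed to the bench: grey base plate 120 x 262 x 14 mm, box-shaped headstock 66 x 44 mm (top 86 mm up), tailstock at the other end, a metal tin 61 mm across chucked level between them. Origin on the bench straight below the setscrew (middle of the headstock). Own x: level, square to the shaft, away from the operator; own y: along the shaft from crank to tin; z up
- crank (a joint): turn of the crank with shaft, chuck and tin: 0 = crank arm straight up, growing as the handle goes over to the rotator's own +x (rad). Drag about 0.2 N m. It starts leaning to -x by 0.6 to 0.85 rad. The flat comes under the setscrew at an unknown reading between 0.25 and 1.6: the crank is clamped on the shaft at any angle
- crank_handle (a point): centre of the black crank handle: round grip 14 mm across and 32 mm long, parallel to the shaft, 48 mm from the shaft axis and 100 mm from the setscrew towards own -y, outboard of the crank arm; free all round
- hex_key (a joint): turn of black L-shaped hex key and setscrew: 0 = long arm to the rotator's own -x, growing clockwise from above, which tightens, 8 mm down a turn (rad). Captive, starts at -0.7 to 0.3, needs 0.1 N m, stays where left. On the flat it seats near half a turn; then resistance climbs by about 0.35 N m a radian. On the round it comes up hard a quarter turn earlier and springs back if forced
- key_arm (a point): point on the key's long arm, 72 mm from its turning axis, at mid-height of the arm; the arm is level, 8 mm thick, reaches 96 mm from the axis, about 149 mm above the bench, sinking up to 7 mm as it is screwed in
- key_bend (a point): corner of the hex key, on its vertical turning axis, at mid-height of the long arm; the short leg runs down from here into the screw
- powder_black: bystander: white plastic powder jar with black lid, 63 mm across, 62 mm tall; origin under its centre
- powder_silver: bystander: white plastic powder jar with red lid, 53 mm across, 50 mm tall; origin under its centre
- zephyr_brush: bystander: dusting brush with black handle and pale bristles, 33 x 191 x 23 mm, lying; origin under its centre
- lift_tape: bystander: roll of pale tape on a blue core, 83 mm across, 26 mm tall, lying flat; origin under its centre
- loupe: bystander: black stand loupe, 43 mm across, 32 mm tall; origin under its centre
- shaft_mid (a point): point on the level axis of the 28 mm shaft straight below the setscrew, 62 mm up. Here, unseen inside the headstock, the shaft has a flat, 2.4 mm deep. When it comes round, the spring nose of the setscrew snaps down on it: over the last 0.3 to 0.5 rad the crank runs ahead of the push by itself, stops, and then resists being turned on or back with 0.4 N m rising to 0.7 N m; past that it rides out

How it is judged:
At the end, for the whole second after the job is handed in: The hex key has been turned clockwise to between 3.7 and 5.2 rad, which the screw can only reach and hold when it bears on the shaft's flat (it seats there at about 3.0 rad; a quarter turn more is about 4.6), and the key is at rest (value of joint hex_key between 3.7 and 5.2 rad and velocity of joint hex_key between -0.1 and 0.1 rad/s); the robot touches nothing.
It fails at once if the setscrew is over-tightened: the key driven almost half a turn past the point where it seats on the flat (key beyond 5.8 rad) (value of joint hex_key above 5.8 rad).
It fails at once if a bystander (powder jar, brush, tape roll, loupe) is moved more than 3 cm (distance of any of powder_black, powder_silver, zephyr_brush, lift_tape, loupe from where it was at the start of the episode above 0.03 m).
It also fails if it takes over 64 s, if anything falls off the work surface, if the arm or the gripper's body presses on something with over 40 N, if the wrist force passes 120 N, or if a joint passes its speed limit or range.

ROBOT

A 6-joint arm with a two-finger parallel gripper is mounted at the origin on a cart in front of the work surface, level with it; the furniture and walls round the work are solid. World frame = base frame: x ahead of the robot, y to its left, z up, the work surface at z = 0. Lengths are in m, angles in rad, forces in N, time in s.
With the tool pointing down it reaches from about 0.35 to 0.925 m from the base axis. Payload 6.4 kg.
Tool frame: the origin (TCP) lies on the centre line of the jaws, within the pads' length; the fingertips stand 25 mm ahead of it and the grasp point (between the pads) lies 6 mm ahead of it; z points along the fingers, y is the direction in which the jaws open and shut (so a half turn about z gives the same grasp; the last joint's range is limited). The gripper opens to 94 mm and grips with 3 to 60 N. Pads are 16 mm wide; open, the fingers measure 119 mm over their backs; the gripper's body (75 mm by 177 mm) begins 78 mm behind the grasp point.
Start: joints at [0.971, 0.245, 1.558, -0, 1.339, -0.174], TCP at [0.268, 0.592, 0.23] pointing down, gripper open.
Joint ranges: [-3.13, 3.13], [-1.02, 2.26], [0.13, 2.54], [-0.95, 4.09], [0.21, 2.88], [-2.74, 2.74]. Speed limits (rad/s): [2.57, 2.57, 3.14, 3.14, 3.14, 3.14].

INTERFACE

Orientations are given as a rotation vector (axis times angle).
In Python, from station import telemetry, vision, robot, finder gives the robot as it stands.
- The arm moves only by the tool play_rows, never from a script. Its argument "rows" is a list of rows, each a list of 7 numbers: the turn, a rotation vector about the tool's x, y, z in rad, then the shift along the tool's x, y, z in m, then the finger opening in m, from 0 to 0.094. A call has 1 to 5 rows; each row is the pose to reach, as a shift and turn from the pose measured when the call began, along the tool's axes at that moment; what a row does not reach only later rows make up. A row lasts 1/10 s, in which the tool goes at most 50 mm and 8.59 degrees, less where a joint would pass 70% of its speed; a pose out of reach is approached as far as the arm can. A call with a gripper value outside its range is refused whole. The fingers move at their own pace and stop on an object; "force" is the grip in N (left out, the last holds). Time passes only in rows, so rows that repeat a pose let the fingers close. It gives the time, the measured TCP pose, the force and the opening at its end, in the units of the state.
- telemetry.sense(): the state, without advancing time (a new reading comes with each control period).
- vision.grab_frame(name): name is "scene" or "top"; returns a dict with "frame" (400x640x3 uint8, red, green, blue), "K" (3x3 intrinsics, pixels), "R" (3x3) and "t" (3): a world point X has camera coordinates R X + t. Camera axes: x right, y down, z forward; pixel columns grow to the right and rows downward; lengths in m; the calibration is good to about 2 mm. A picture is of the moment at which its call begins. There is no depth.
- robot.job_done(): hands the job in, once; it reports no verdict.
Trained networks look in the newest picture that a camera, given by its name, has taken for a name from the list of things; names that differ only in an ending like _2 or _b are one class to them, and where a whole thing is asked for, a point or a joint stands for the part that bears it (a point fixed in the world has none). Each returns a list of dicts, best first, with "p" (0 to 1); they miss things now and then, are a little off and sometimes report something else, mostly with a low value. They report only what shows in the picture. A call takes as long as a camera call.
- finder.recognise(camera, label): "xyz" ([x, y, z] in m, in world coordinates, good to about 4 mm: the middle of the surface that is visible of it).
- finder.silhouettes(camera, label): "region" (400x640 bool, what is visible of it).
The state is a dict: "time_s": time; "joints": joint angles; "joint_velocities": joint speeds; "tau": joint torques, N m; "position": TCP position; "eef_rot": TCP orientation; "wrist_force": force on the tool from outside, world axes, zero at the start; "moment": the same for the moment, N m; "gripper_width": opening from 0.0 (shut) to 1.0 (fully open).
Only numpy, scipy, OpenCV 4.12 (cv2) and the standard library are available. Lean on these libraries where they do the work, as an engineer would, in place of code of your own. Each camera call takes 0.05 s, during which the arm holds its last target.

## Working session

There is one attempt and no reset: what is moved stays moved. The work goes in short steps, Python scripts to look and compute and a tool call to move; the robot and the scene stay as the last step left them, time stands still between calls to the robot, and variables do not carry over. Pictures are saved under pics/ and viewed, and the job is handed in when it is done.

Besides the shell and the picture viewer there is one more tool, called after ">>>" as a command line: name --pt "numbers of a row" for each row, then --argument value for the rest. play_rows: Moves the arm, as the interface text tells. Its arguments: {"type":"object","properties":{"rows":{"type":"array","items":{"type":"array","items":{"type":"number"}}},"force":{"type":"number"}},"required":["rows"]}

```bash
ls; mkdir -p pics; cat > h.py <<'E'
import numpy as np, cv2
from station import telemetry, vision, robot, finder
def snap(cam,name):
    f=vision.grab_frame(cam); cv2.imwrite(f'pics/{name}.png',cv2.cvtColor(f['frame'],cv2.COLOR_RGB2BGR)); return f
def proj(f,X):
    c=np.array(f['R'])@np.array(X)+np.array(f['t']); p=np.array(f['K'])@c; return p[:2]/p[2]
def ray_z(f,uv,z):
    R=np.array(f['R']);t=np.array(f['t']);d=R.T@np.linalg.inv(np.array(f['K']))@np.array([uv[0],uv[1],1.]);o=-R.T@t
    return o+d*(z-o[2])/d[2]
E
python3 - <<'E'
from h import *
np.set_printoptions(precision=4,suppress=True)
for c in ['scene','top']:
    f=snap(c,c+'0'); print(c,-np.array(f['R']).T@np.array(f['t']))
    for l in ['rotator','crank_handle','key_arm','key_bend','hex_key','crank','powder_black','powder_silver','zephyr_brush','lift_tape','loupe']:
        r=finder.recognise(c,l); print(l,[(np.round(q['xyz'],3).tolist(),round(q['p'],2)) for q in r[:2]])
s=telemetry.sense(); print(s)
E
```

```text
pics
scene [-0.0862 -0.626   0.6215]
rotator [([0.568, -0.015, 0.053], 0.92)]
crank_handle [([0.571, 0.018, 0.077], 0.81), ([0.557, -0.038, 0.15], 0.58)]
key_arm [([0.554, -0.037, 0.15], 0.6)]
key_bend [([0.559, -0.038, 0.148], 0.71)]
hex_key [([0.561, -0.04, 0.15], 0.64)]
crank [([0.571, 0.016, 0.077], 0.63)]
powder_black [([0.492, 0.326, 0.044], 0.57)]
powder_silver [([0.586, -0.428, 0.012], 0.36)]
zephyr_brush [([0.584, -0.425, 0.011], 0.6)]
lift_tape [([0.435, -0.328, 0.021], 0.83), ([0.568, -0.017, 0.054], 0.3)]
loupe [([0.61, -0.256, 0.022], 0.66)]
top [0.4529 0.004  1.5263]
rotator [([0.589, 0.033, 0.023], 0.71)]
crank_handle [([0.589, 0.029, 0.087], 0.84)]
key_arm []
key_bend [([0.535, -0.042, 0.152], 0.46)]
hex_key [([0.536, -0.036, 0.155], 0.62)]
crank [([0.592, 0.035, 0.086], 0.85)]
powder_black [([0.502, 0.341, 0.062], 0.7), ([0.637, 0.348, 0.05], 0.48)]
powder_silver [([0.636, 0.345, 0.049], 0.5)]
zephyr_brush [([0.581, -0.421, 0.014], 0.65)]
lift_tape [([0.445, -0.323, 0.024], 0.77)]
loupe []
{'time_s': 1.2, 'joints': array([ 0.9709,  0.2451,  1.5578,  0.    ,  1.3387, -0.1741]), 'joint_velocities': array([-0.0012,  0.0007, -0.    ,  0.0002, -0.0012, -0.0007]), 'tau': array([  0.0015, -41.5817, -31.4886,   0.0687,   0.0288,  -0.    ]), 'position': array([0.2685, 0.592 , 0.2305]), 'eef_rot': array([0.6638, 3.0707, 0.    ]), 'wrist_force': array([ 0.0104, -0.3254,  0.6702]), 'moment': array([ 0.0034, -0.0327,  0.0281]), 'gripper_width': 0.9995485247114675}
```

View pics/scene0.png

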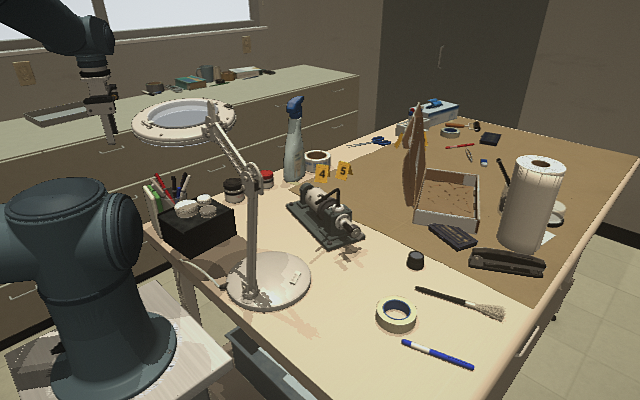

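View pics/top0.png

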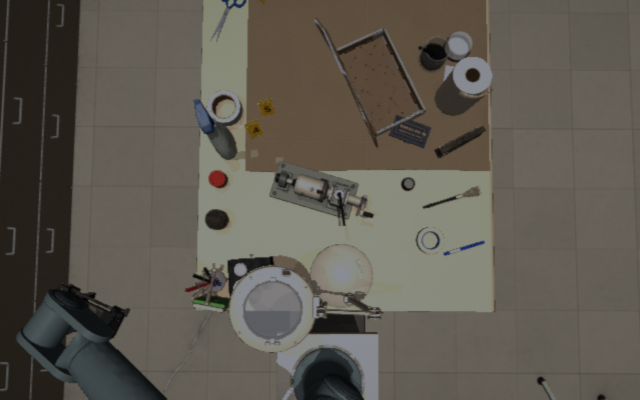

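The scene view shows the rotator near (325,215), with the magnifier lamp (ring at 185,120; base at 270,280) between it and the arm. In the top view the rotator is at (320,190), with the key near (341,205), the crank handle near (367,214) and the lamp ring at (275,308). I'll zoom in.

```bash
python3 - <<'E'
from h import *
a=cv2.imread('pics/scene0.png')[165:265,270:400]; cv2.imwrite('pics/s0z.png',cv2.resize(a,None,fx=6,fy=6,interpolation=cv2.INTER_CUBIC))
a=cv2.imread('pics/top0.png')[150:240,255:395]; a=cv2.convertScaleAbs(a,alpha=1.6); cv2.imwrite('pics/t0z.png',cv2.resize(a,None,fx=5.7,fy=5.7,interpolation=cv2.INTER_CUBIC))
E
```

```text
(no output)
```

View pics/s0z.png

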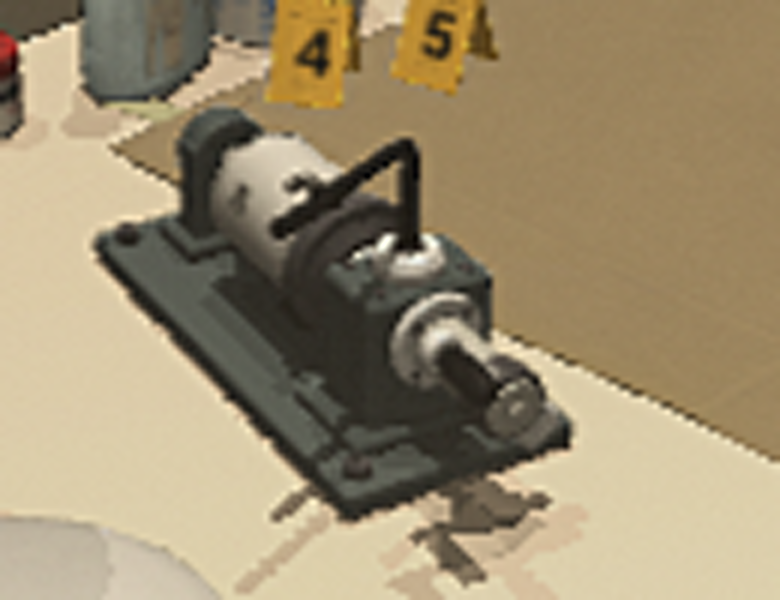

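View pics/t0z.png

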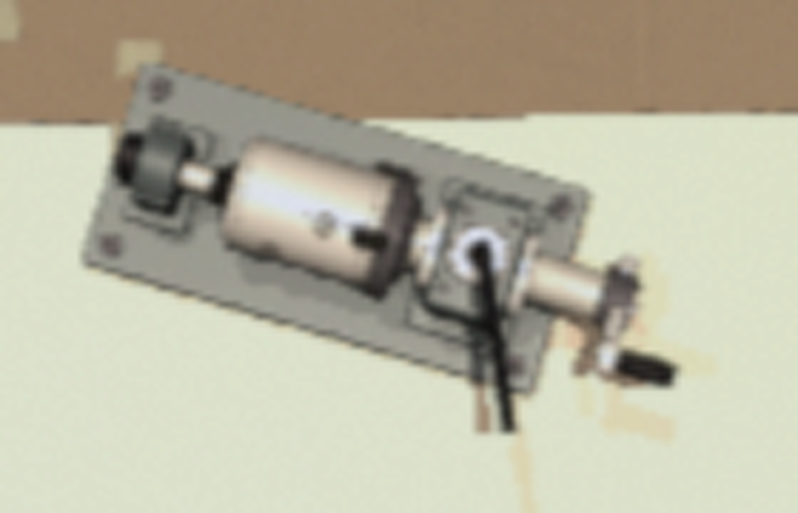

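```bash
cat > fit.py <<'E'
from h import *
from scipy.optimize import least_squares
np.set_printoptions(precision=4,suppress=True)
ft=vision.grab_frame('top'); fs=vision.grab_frame('scene')
U=lambda a:np.array(a)/5.7+[255,150]
V=lambda a:np.array(a)/6+[270,165]
P=[ray_z(ft,U(c),.014) for c in [(150,62),(590,188),(530,390),(85,262)]]
print(np.array(P)); P=np.array(P)
y1=P[0]-P[1];y2=P[3]-P[2];print('lens',[np.linalg.norm(P[i]-P[(i+1)%4]) for i in range(4)], 'yaw of y',[np.arctan2(-v[0],v[1]) for v in (y1,y2)])
b=ray_z(ft,U((480,252)),.149);e=ray_z(ft,U((508,430)),.149);print('bend',b,'end',e,np.linalg.norm(e-b))
# screw on headstock top ring ~0.09
print('screw@.09',ray_z(ft,U((478,252)),.092))
hh=ray_z(ft,U((645,370)),.1);print('handle@.1',hh)
print('scene bend',ray_z(fs,V((408,150)),.149),'end',ray_z(fs,V((280,228)),.149))
E
python3 fit.py
```

```text
[[ 0.6945  0.1498  0.014 ]
 [ 0.6248 -0.0963  0.014 ]
 [ 0.512  -0.063   0.014 ]
 [ 0.5821  0.1847  0.014 ]]
lens [np.float64(0.2558028602209905), np.float64(0.11762394942970984), np.float64(0.2574718674012577), np.float64(0.11772573695760329)] yaw of y [np.float64(-0.2758934610152258), np.float64(-0.27561421240922496)]
bend [ 0.5766 -0.0316  0.149 ] end [ 0.4865 -0.046   0.149 ] 0.09124782536629737
screw@.09 [ 0.5817 -0.032   0.092 ]
handle@.1 [ 0.5194 -0.1194  0.1   ]
scene bend [ 0.5728 -0.0368  0.149 ] end [ 0.4878 -0.0448  0.149 ]
```

```bash
python3 - <<'E'
from h import *
np.set_printoptions(precision=3,suppress=True)
ft=vision.grab_frame('top'); fs=vision.grab_frame('scene')
def tri(a,b):
    A=[]
    for f,u in((ft,a),(fs,b)):
        P=np.array(f['K'])@np.c_[f['R'],f['t']]
        A+= [u[0]*P[2]-P[0],u[1]*P[2]-P[1]]
    v=np.linalg.svd(np.array(A))[2][-1];X=v[:3]/v[3];return X,proj(ft,X)-a,proj(fs,X)-b
print('ring centre',tri((273,308),(186,121)))
print('ring right/knob',tri((317,308),(210,107)))
for z in(0.,.3,.4,.5,.6):print(z,ray_z(ft,(273,308),z),ray_z(ft,(229,308),z),ray_z(ft,(273,265),z),ray_z(ft,(273,352),z),ray_z(ft,(378,315),z))
print('base',ray_z(ft,(341,276),0.02),ray_z(fs,(268,280),0.02))
for n,q in(('scene0',(130,60,280,320)),('top0',(220,220,400,380))):
    a=cv2.imread(f'pics/{n}.png')[q[1]:q[3],q[0]:q[2]];cv2.imwrite(f'pics/{n}l.png',cv2.resize(a,None,fx=600/260*0.95 if n[0]=='s' else 3.6,fy=600/260*.95 if n[0]=='s' else 3.6))
E
```

```text
ring centre (array([0.282, 0.133, 0.361]), array([-0.109,  0.191]), array([0.366, 0.007]))
ring right/knob (array([0.287, 0.027, 0.411]), array([-0.784,  1.247]), array([ 2.647, -0.014]))
0.0 [0.229 0.172 0.   ] [0.229 0.311 0.   ] [0.364 0.174 0.   ] [0.093 0.17  0.   ] [ 0.209 -0.159  0.   ]
0.3 [0.273 0.139 0.3  ] [0.273 0.25  0.3  ] [0.381 0.14  0.3  ] [0.164 0.138 0.3  ] [ 0.257 -0.127  0.3  ]
0.4 [0.288 0.128 0.4  ] [0.287 0.23  0.4  ] [0.387 0.129 0.4  ] [0.187 0.127 0.4  ] [ 0.273 -0.116  0.4  ]
0.5 [0.302 0.117 0.5  ] [0.302 0.21  0.5  ] [0.393 0.118 0.5  ] [0.211 0.116 0.5  ] [ 0.289 -0.105  0.5  ]
0.6 [0.317 0.106 0.6  ] [0.317 0.19  0.6  ] [0.399 0.107 0.6  ] [0.235 0.105 0.6  ] [ 0.305 -0.095  0.6  ]
base [ 0.332 -0.041  0.02 ] [ 0.319 -0.055  0.02 ]
```

View pics/top0l.png

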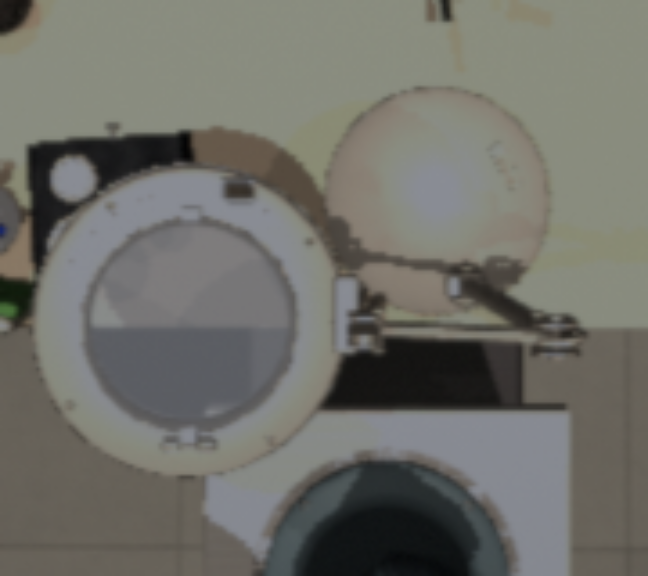

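View pics/scene0l.png

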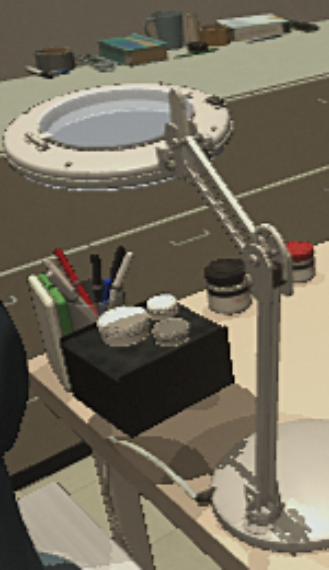

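>>> play_rows --pt "0 0 0.14 -0.036 -0.008 -0.026 0" --pt "0 0 0.28 -0.072 -0.016 -0.052 0" --pt "0 0 0.42 -0.108 -0.024 -0.078 0" --pt "0 0 0.56 -0.144 -0.032 -0.104 0" --pt "0 0 0.7 -0.18 -0.04 -0.13 0" --force 20

```text
time_s: 1.9
position: [0.4168, 0.4802, 0.3616]
eef_rot: [1.684, 2.652, 0.0]
wrist_force: [0.2, 0.7, 0.4]
gripper_width: 0.61
```

```bash
cat >> h.py <<'E'
from scipy.spatial.transform import Rotation as Ro
O=np.array([.577,-.034,0]);YAW=-.276
XH=np.array([np.cos(YAW),np.sin(YAW),0]);YH=np.array([-XH[1],XH[0],0])
def own(p): d=np.array(p)-O; return np.array([d@XH,d@YH,d[2]])
def world(a): return O+XH*a[0]+YH*a[1]+np.array([0,0,a[2]])
RT=np.stack([YH,XH,[0,0,-1]],1)   # tool axes: x=own y, y=own x
def delta(Xw,R=RT):
    s=telemetry.sense();Rc=Ro.from_rotvec(s['eef_rot']).as_matrix()
    return np.round(np.r_[Ro.from_matrix(Rc.T@R).as_rotvec(),Rc.T@(np.array(Xw)-s['position'])],4)
np.set_printoptions(precision=4,suppress=True)
E
python3 - <<'E'
from h import *
s=telemetry.sense();print(s['time_s'],s['position'],s['wrist_force'],s['gripper_width'])
print(delta([.58,.15,.36]))
print(world([-.08,-.104,.25]))
E
```

```text
1.9 [0.4168 0.4802 0.3616] [0.2102 0.7367 0.4264] 0.6102260192301568
[ 0.0002 -0.0002  0.7154 -0.3682  0.0072  0.0016]
[ 0.4717 -0.1123  0.25  ]
```

>>> play_rows --pt "0 0 0.14 -0.046 0.001 0 0" --pt "0 0 0.28 -0.092 0.002 0 0" --pt "0 0 0.42 -0.138 0.003 0 0" --pt "0 0 0.56 -0.184 0.004 0 0" --pt "0 0 0.7 -0.23 0.005 0 0"

```text
time_s: 2.4
position: [0.5197, 0.2724, 0.3619]
eef_rot: [2.497, 1.907, 0.001]
wrist_force: [0.6, -0.4, 0.1]
gripper_width: 0.187
```

```bash
python3 - <<'E'
from h import *
s=telemetry.sense();print(s['time_s'],s['position'],s['joints'])
print(delta([.58,.10,.34]),delta([.50,-.112,.3]))
E
```

```text
2.4 [0.5197 0.2724 0.3619] [0.2896 0.0193 1.5693 0.0002 1.5522 0.5559]
[ 0.0006 -0.0005  0.0097 -0.1505  0.1036  0.0218] [ 0.0006 -0.0005  0.0097 -0.3761  0.0821  0.0617]
```

>>> play_rows --pt "0 0 0.01 -0.045 0.02 0 0" --pt "0 0 0.01 -0.09 0.04 0 0" --pt "0 0 0.01 -0.135 0.055 0.01 0" --pt "0 0 0.01 -0.18 0.065 0.02 0" --pt "0 0 0.01 -0.225 0.075 0.03 0"

```text
time_s: 2.9
position: [0.5326, 0.0337, 0.3316]
eef_rot: [2.506, 1.894, 0.002]
wrist_force: [0.2, 0.3, -0.2]
gripper_width: 0.005
```

```bash
python3 - <<'E'
from h import *
s=telemetry.sense();print(s['time_s'],s['position'],s['joints'])
print(delta(world([-.08,-.104,.22])))
E
```

```text
2.9 [0.5326 0.0337 0.3316] [-0.1496 -0.0996  1.7382  0.0005  1.5017  0.1267]
[ 0.0012 -0.0006 -0.0004 -0.1571 -0.0189  0.1115]
```

>>> play_rows --pt "0 0 0 -0.04 0 0.02 0" --pt "0 0 0 -0.08 -0.005 0.04 0" --pt "0 0 0 -0.12 -0.01 0.06 0" --pt "0 0 0 -0.157 -0.019 0.08 0" --pt "0 0 0 -0.157 -0.019 0.11 0"

```text
time_s: 3.4
position: [0.471, -0.1156, 0.2222]
eef_rot: [2.508, 1.885, 0.003]
wrist_force: [-0.1, -0.6, 0.6]
gripper_width: 0.003
```

```bash
python3 - <<'E'
from h import *
f=snap('scene','s1');t=snap('top','t1')
s=telemetry.sense();print(s['time_s'],s['position'],s['joints'])
print(delta(world([-.08,-.104,.105])))
tip=s['position']-[0,0,.025];print(proj(f,tip),proj(t,tip))
for th in(-.6,-.75,-.85):
    h=world([.048*np.sin(th),-.1,.062+.048*np.cos(th)]);print(th,proj(f,h),proj(t,h))
a=cv2.imread('pics/s1.png')[100:270,200:420];cv2.imwrite('pics/s1z.png',cv2.resize(a,None,fx=3.5,fy=3.5,interpolation=cv2.INTER_CUBIC))
E
```

```text
3.5 [ 0.469  -0.1119  0.2177] [-0.4704 -0.143   1.9852  0.001   1.3059 -0.1921]
[-0.0063 -0.0022 -0.0026  0.0001  0.0034  0.1127]
[331.8124 199.5759] [368.3483 231.4683]
-0.6 [350.2935 226.0685] [369.3495 213.4574]
-0.75 [348.2751 228.2763] [368.7064 215.3346]
-0.85 [347.0635 229.8562] [368.3031 216.4578]
```

View pics/s1.png

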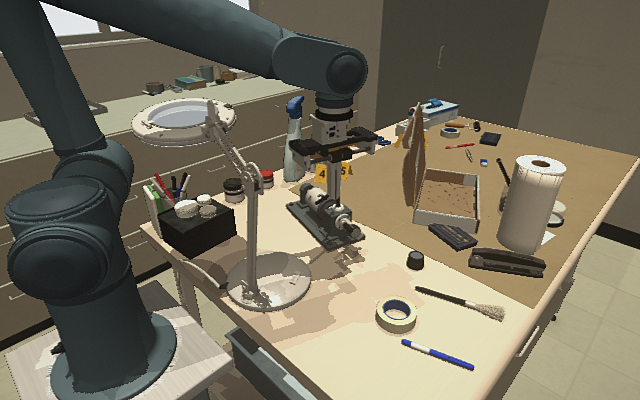

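View pics/s1z.png

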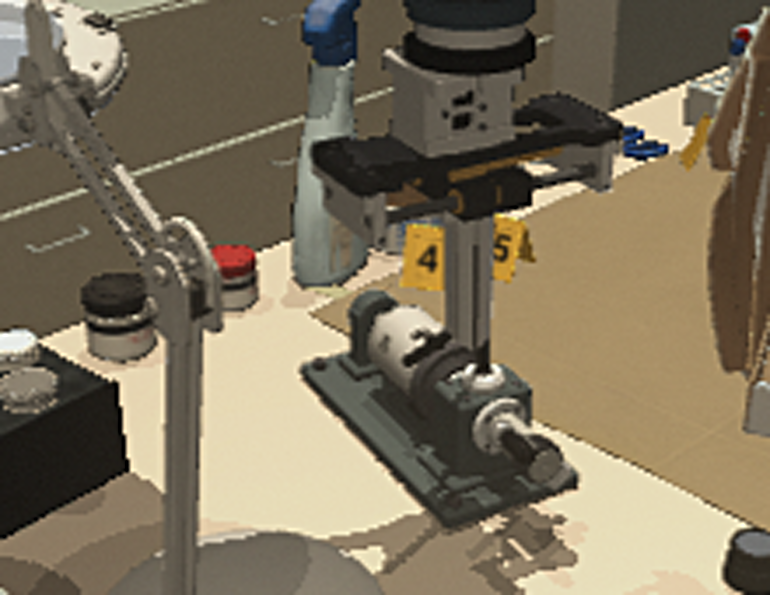

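View pics/t1.png

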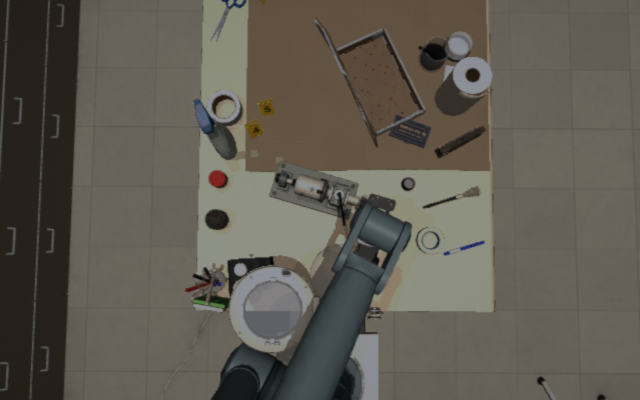

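The fingers hang straight, with tips near scene (333,200). The predicted handle position (348,228) coincides with the black grip in the picture. The forearm clears the lamp easily, so I'm going down beside the handle.

>>> play_rows --pt "-0.006 -0.002 0 0 0.003 0.04 0" --pt "-0.006 -0.002 0 0 0.003 0.08 0" --pt "-0.006 -0.002 0 0 0.003 0.11 0" --pt "-0.006 -0.002 0 0 0.003 0.113 0"

```text
time_s: 3.9
position: [0.4696, -0.1107, 0.1022]
eef_rot: [-2.502, -1.889, 0.004]
wrist_force: [-0.5, -0.8, 1.1]
gripper_width: 0.009
```

>>> play_rows --pt "0 0 0 0 0.007 0 0" --pt "0 0 0 0 0.014 0 0" --pt "0 0 0 0 0.02 0 0" --pt "0 0 0 0 0.02 0 0"

```text
time_s: 4.3
position: [0.4908, -0.1169, 0.1039]
eef_rot: [-2.505, -1.892, 0.002]
wrist_force: [-0.2, 0.1, -0.2]
gripper_width: 0.005
```

```bash
cat > st.py <<'E'
from h import *
s=telemetry.sense();F=s['wrist_force'];print('t',s['time_s'],'own',own(s['position']),'F own',np.round([F@XH,F@YH,F[2]],2),'rot err',delta(s['position'])[:3])
E
python3 st.py
```

```text
t 4.3 own [-0.0603 -0.1033  0.1039] F own [-0.18  0.05 -0.24] rot err [-0.0031 -0.0008 -0.0011]
```

>>> play_rows --pt "0 0 0 0 0.007 -0.008 0" --pt "0 0 0 0 0.013 -0.014 0" --pt "0 0 0 0 0.018 -0.018 0" --pt "0 0 0 0 0.023 -0.02 0" --pt "0 0 0 0 0.028 -0.022 0"

```text
time_s: 4.8
position: [0.5145, -0.1238, 0.1272]
eef_rot: [-2.496, -1.887, 0.015]
wrist_force: [-22.5, 4.5, 26.2]
gripper_width: 0.006
```

```bash
python3 st.py
```

```text
t 4.8 own [-0.0357 -0.1034  0.1272] F own [-22.88  -1.78  26.24] rot err [-0.016  -0.0003  0.0001]
```

```bash
cat > look.py <<'E'
import sys
from h import *
n=sys.argv[1]
f=snap('scene','s'+n)
a=cv2.imread(f'pics/s{n}.png')[130:260,280:410];cv2.imwrite(f'pics/s{n}z.png',cv2.resize(a,None,fx=4.6,fy=4.6,interpolation=cv2.INTER_CUBIC))
s=telemetry.sense();F=s['wrist_force'];M=s['moment'];print(own(s['position']),'F',np.round([F@XH,F@YH,F[2]],2),'M',np.round([M@XH,M@YH,M[2]],2))
tip=s['position']-[0,0,.025]; print('tip zoom',(proj(f,tip)-[280,130])*4.6)
E
python3 look.py 2
```

```text
[-0.0339 -0.1035  0.1284] F [-16.6   -0.69  22.28] M [-0.06  3.27 -0.05]
tip zoom [316.1391 445.9175]
```

View pics/s2z.png

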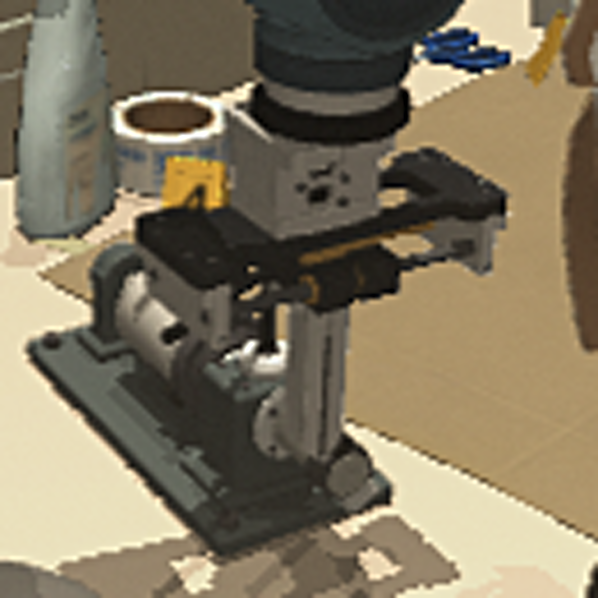

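>>> play_rows --pt "0 0 0 0 -0.008 0 0" --pt "0 0 0 0 -0.016 0 0" --pt "0 0 0 0 -0.03 0 0" --pt "0 0 0 0 -0.045 0 0" --pt "0 0 0 0 -0.045 0 0"

```text
time_s: 5.35
position: [0.4716, -0.1115, 0.1286]
eef_rot: [-2.498, -1.888, 0.011]
wrist_force: [0.7, 0.7, -0.6]
gripper_width: 0.009
```

```bash
python3 look.py 3; python3 - <<'E'
from h import *
f=vision.grab_frame('scene')
z=lambda p:(proj(f,p)-[280,130])*4.6
for th in(-.85,-.75,-.6,-.35):
  print(th,[z(world([.048*np.sin(th),y,.062+.048*np.cos(th)])) for y in(-.084,-.116)])
print('hub',z(world([0,-.084,.062])), z(world([0,-.07,.062])))
E
```

```text
[-0.0792 -0.1034  0.1289] F [ 0.64 -0.44  0.39] M [-0.02  0.05  0.  ]
tip zoom [241.3738 469.636 ]
-0.85 [array([292.0171, 444.6472]), array([325.3974, 474.4137])]
-0.75 [array([297.5151, 437.4682]), array([331.0475, 467.0549])]
-0.6 [array([306.686 , 427.4453]), array([340.4495, 456.763 ])]
-0.35 [array([323.8591, 413.3188]), array([358.0001, 442.208 ])]
hub [346.2287 474.9068] [332.0144 462.4242]
```

View pics/s3z.png

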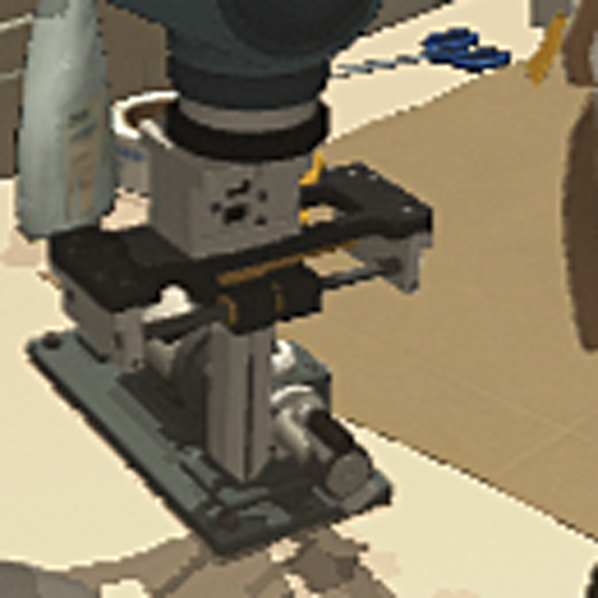

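>>> play_rows --pt "-0.008 0 0 0 0.005 0.012 0" --pt "-0.008 0 0 0 0.01 0.024 0" --pt "-0.008 0 0 0 0.02 0.024 0" --pt "-0.008 0 0 0 0.03 0.024 0" --pt "-0.008 0 0 0 0.035 0.024 0"

```text
time_s: 5.95
position: [0.5084, -0.1224, 0.1056]
eef_rot: [-2.506, -1.894, 0.001]
wrist_force: [-0.5, -0.6, -0.8]
gripper_width: 0.003
```

```bash
python3 st.py
```

```text
t 5.95 own [-0.0419 -0.1037  0.1056] F own [-0.3  -0.71 -0.78] rot err [-0.0009  0.     -0.0005]
```

>>> play_rows --pt "0 0 0 0 0.005 0 0" --pt "0 0 0 0 0.01 0 0" --pt "0 0 0 0 0.014 0 0" --pt "0 0 0 0 0.014 0 0"

```text
time_s: 6.35
position: [0.5219, -0.1261, 0.1061]
eef_rot: [-2.504, -1.893, 0.002]
wrist_force: [-4.0, 1.5, 2.5]
gripper_width: 0.002
```

```bash
python3 look.py 4
```

```text
[-0.0279 -0.1037  0.106 ] F [-3.76  0.22  2.27] M [-0.06  0.65 -0.03]
tip zoom [324.5473 478.3781]
```

View pics/s4z.png

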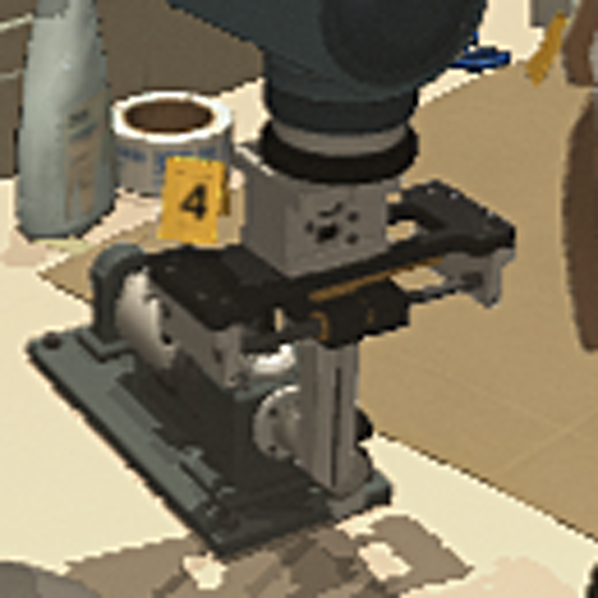

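>>> play_rows --pt "0 0 0 0 0.003 0 0" --pt "0 0 0 0 0.006 0 0" --pt "0 0 0 0 0.009 0 0" --pt "0 0 0 0 0.009 0 0"

```text
time_s: 6.8
position: [0.5307, -0.1286, 0.1063]
eef_rot: [-2.505, -1.893, 0.002]
wrist_force: [-3.3, 1.3, 2.5]
gripper_width: 0.004
```

>>> play_rows --pt "0 0 0 0 0.003 0 0" --pt "0 0 0 0 0.006 0 0" --pt "0 0 0 0 0.006 0 0"

```text
time_s: 7.1
position: [0.5367, -0.1303, 0.1064]
eef_rot: [-2.505, -1.893, 0.002]
wrist_force: [-2.6, 1.3, 2.1]
gripper_width: 0.008
```

```bash
python3 look.py 5
```

```text
[-0.0125 -0.1036  0.1064] F [-1.52  0.38  0.65] M [-0.03  0.44  0.  ]
tip zoom [348.8819 469.5078]
```

View pics/s5z.png

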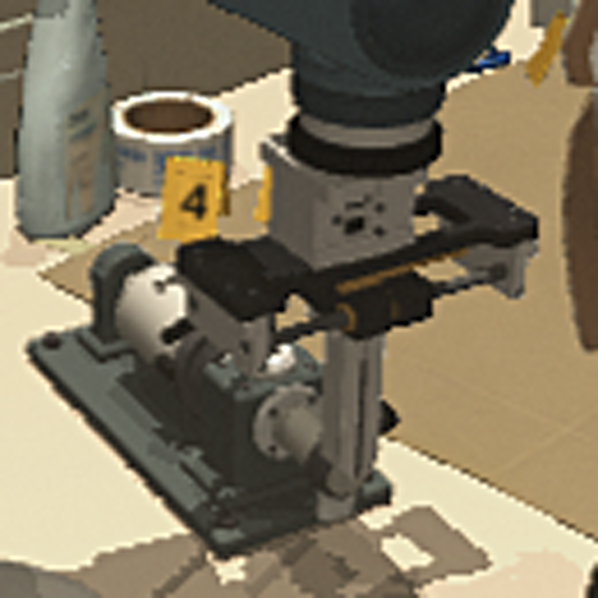

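>>> play_rows --pt "0 0 0 0 0.003 0 0" --pt "0 0 0 0 0.005 0 0"

```text
time_s: 7.35
position: [0.541, -0.1315, 0.1062]
eef_rot: [-2.504, -1.893, 0.003]
wrist_force: [-4.2, 1.4, 3.7]
gripper_width: 0.006
```

>>> play_rows --pt "0 0 0 0 0.003 0 0" --pt "0 0 0 0 0.005 0 0"

```text
time_s: 7.55
position: [0.5452, -0.1327, 0.1058]
eef_rot: [-2.502, -1.892, 0.006]
wrist_force: [-5.4, -0.7, 1.8]
gripper_width: 0.009
```

```bash
python3 look.py 6;  python3 - <<'E'
from h import *
f=vision.grab_frame('scene')
z=lambda p:(proj(f,p)-[280,130])*4.6
for th in(0,.2,.4,.6,.8,1.,1.2,1.4):
  print(th,[z(world([.048*np.sin(th),y,.062+.048*np.cos(th)])) for y in(-.084,-.116)])
E
```

```text
[-0.0033 -0.1036  0.1058] F [-2.72 -0.56  0.21] M [-0.12  0.53 -0.06]
tip zoom [363.0932 465.6289]
0 [array([349.8488, 400.4384]), array([384.4553, 428.8187])]
0.2 [array([364.5433, 397.2355]), array([399.3597, 425.395 ])]
0.4 [array([378.3473, 397.2051]), array([413.3208, 425.2048])]
0.6 [array([390.7021, 400.2969]), array([425.7742, 428.2026])]
0.8 [array([401.1296, 406.3297]), array([436.2393, 434.2079])]
1.0 [array([409.248 , 415.0075]), array([444.3345, 442.9234])]
1.2 [array([414.781, 425.94 ]), array([449.7869, 453.9549])]
1.4 [array([417.5614, 438.6651]), array([452.4349, 466.8347])]
```

View pics/s6z.png

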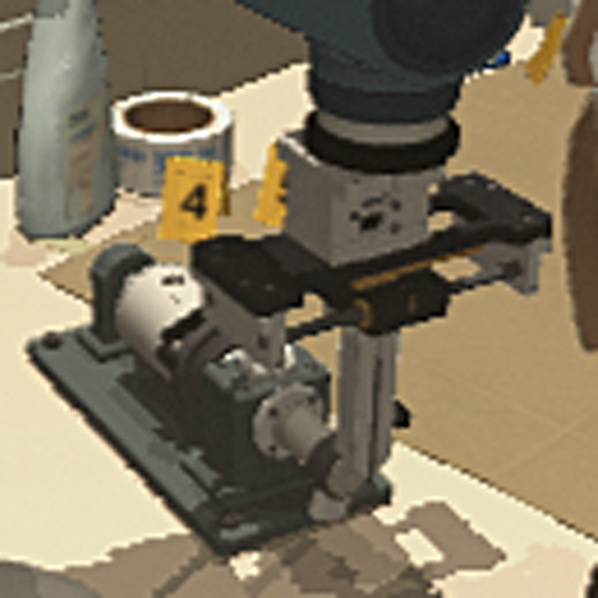

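>>> play_rows --pt "0 0 0 0 0.003 0 0" --pt "0 0 0 0 0.005 0 0"

```text
time_s: 7.85
position: [0.5497, -0.134, 0.1049]
eef_rot: [-2.502, -1.891, 0.006]
wrist_force: [-5.2, 0.2, -1.6]
gripper_width: 0.004
```

>>> play_rows --pt "0 0 0 0 0.003 0 0" --pt "0 0 0 0 0.005 0.002 0"

```text
time_s: 8.05
position: [0.5549, -0.1355, 0.1029]
eef_rot: [-2.502, -1.892, 0.006]
wrist_force: [-2.9, 0.6, 1.5]
gripper_width: 0.008
```

>>> play_rows --pt "0 0 0 0 0.003 0.002 0" --pt "0 0 0 0 0.004 0.003 0"

```text
time_s: 8.25
position: [0.5601, -0.1371, 0.1003]
eef_rot: [-2.504, -1.893, 0.003]
wrist_force: [0.3, 0.9, -0.3]
gripper_width: 0.001
```

```bash
python3 look.py 7
```

```text
[ 0.0116 -0.1038  0.1002] F [ 0.78 -0.18 -0.36] M [-0.08  0.07 -0.03]
tip zoom [385.8504 466.6463]
```

View pics/s7z.png

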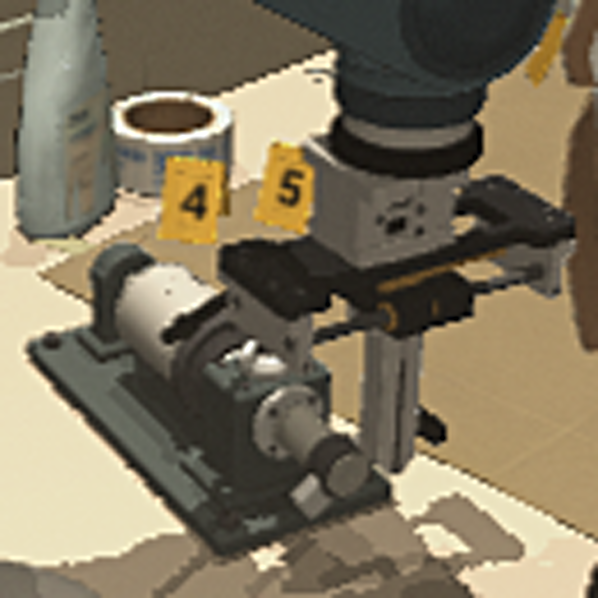

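The force dropped to zero, the handle ran ahead to (432,427), and there is now a gap to the finger, so the nose has snapped onto the flat. Next I lift clear and verify.

>>> play_rows --pt "0 0 0 0 -0.005 -0.02 0" --pt "0 0 0 0 -0.008 -0.06 0" --pt "0 0 0 0 -0.008 -0.1 0" --pt "0 0 0 0 -0.03 -0.1 0" --pt "0 0 0 0 -0.06 -0.1 0"

```text
time_s: 8.8
position: [0.5041, -0.1215, 0.2029]
eef_rot: [2.504, 1.893, 0.002]
wrist_force: [-0.3, 0.9, -0.9]
gripper_width: 0.008
```

```bash
python3 st.py; python3 look.py 8; python3 - <<'E'
from h import *
t=snap('top','t8');a=cv2.imread('pics/t8.png')[150:240,255:395]; a=cv2.convertScaleAbs(a,alpha=1.6); cv2.imwrite('pics/t8z.png',cv2.resize(a,None,fx=5.7,fy=5.7,interpolation=cv2.INTER_CUBIC))
E
```

```text
t 8.8 own [-0.0463 -0.1041  0.2029] F own [-0.55  0.74 -0.93] rot err [ 0.0029  0.0009 -0.0001]
[-0.0513 -0.1032  0.2005] F [ 1.19  1.18 -1.45] M [-0.03  0.04  0.05]
tip zoom [291.1686 333.6577]
```

View pics/s8z.png

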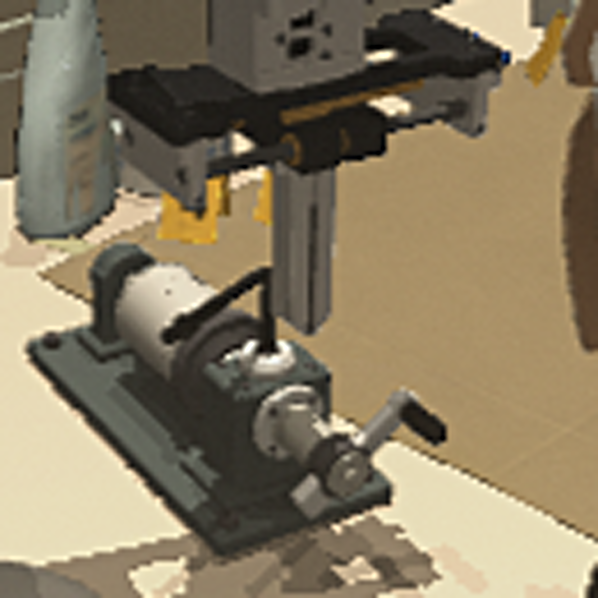

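View pics/t8z.png

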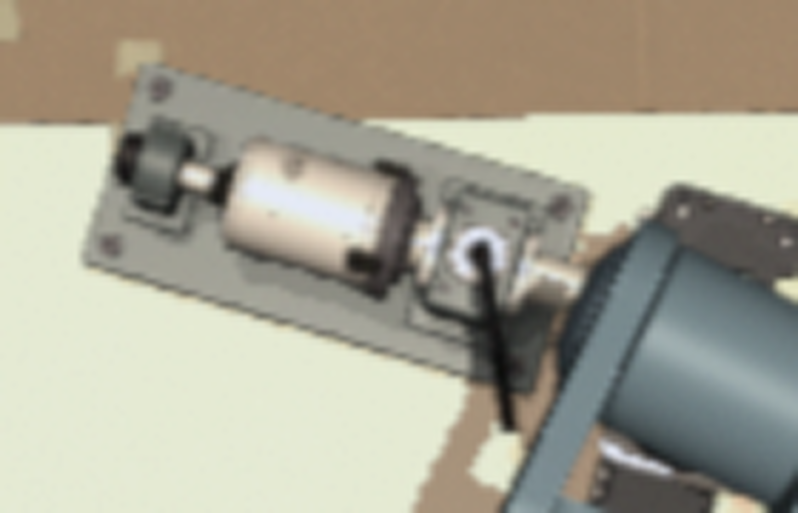

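The crank now leans well over to +x, with its handle from (405,392) to (445,437). The key is undisturbed. Next I set the closed fingers on the -y side of the key arm.

>>> play_rows --pt "0 0 0 0.02 0.001 0 0" --pt "0 0 0 0.042 0.001 0 0" --pt "0 0 0 0.042 0.001 0.025 0" --pt "0 0 0 0.042 0.001 0.048 0" --pt "0 0 0 0.042 0.001 0.048 0"

```text
time_s: 9.4
position: [0.5121, -0.079, 0.1494]
eef_rot: [-2.5, -1.891, 0.007]
wrist_force: [-0.1, 0.1, 0.4]
gripper_width: 0.005
```

```bash
python3 st.py; cat > kp.py <<'E'
import sys
from h import *
s=telemetry.sense();o=own(s['position'])
for ph in map(float,sys.argv[1:]):
    u=np.array([-np.cos(ph),np.sin(ph)]);t=np.array([np.sin(ph),np.cos(ph)])
    c=.068*u-t*(.004+.0125*abs(t[0])+.008*abs(t[1]))
    z=.152-.006*max(0,ph)/4.6
    print(ph,'tool x,y,z',np.round([c[1]-o[1],c[0]-o[0],o[2]-z],4))
E
python3 kp.py -.4 -.2 0 .3 .6
```

```text
t 9.4 own [-0.0502 -0.061   0.1494] F own [-0.12  0.05  0.39] rot err [-0.0079 -0.0006  0.0002]
-0.4 tool x,y,z [ 0.0196 -0.0061 -0.0026]
-0.2 tool x,y,z [ 0.0334 -0.0136 -0.0026]
0.0 tool x,y,z [ 0.049  -0.0178 -0.0026]
0.3 tool x,y,z [ 0.0664 -0.0193 -0.0022]
0.6 tool x,y,z [ 0.0848 -0.0159 -0.0018]
```

>>> play_rows --pt "0 0 0 0.02 -0.006 -0.002 0" --pt "0 0 0 0.033 -0.014 -0.002 0" --pt "0 0 0 0.049 -0.018 -0.002 0" --pt "0 0 0 0.066 -0.019 -0.002 0" --pt "0 0 0 0.066 -0.019 -0.002 0"

```text
time_s: 9.9
position: [0.5125, -0.0091, 0.1528]
eef_rot: [-2.499, -1.895, 0.004]
wrist_force: [0.8, -0.2, -0.7]
gripper_width: 0.006
```

```bash
python3 st.py; python3 look.py 9; python3 kp.py .3 .6 .9 1.2 1.5 
```

```text
t 9.9 own [-0.0688  0.0064  0.1528] F own [ 0.86  0.07 -0.7 ] rot err [-0.0059 -0.0011  0.0026]
[-0.0688  0.0056  0.1526] F [ 0.46 -0.17  0.18] M [-0.06  0.08 -0.  ]
tip zoom [155.6691 331.3423]
0.3 tool x,y,z [-0.0002 -0.0007  0.001 ]
0.6 tool x,y,z [0.0182 0.0027 0.0013]
0.9 tool x,y,z [0.036  0.0118 0.0017]
1.2 tool x,y,z [0.051  0.0269 0.0021]
1.5 tool x,y,z [0.061  0.047  0.0025]
```

View pics/s9z.png

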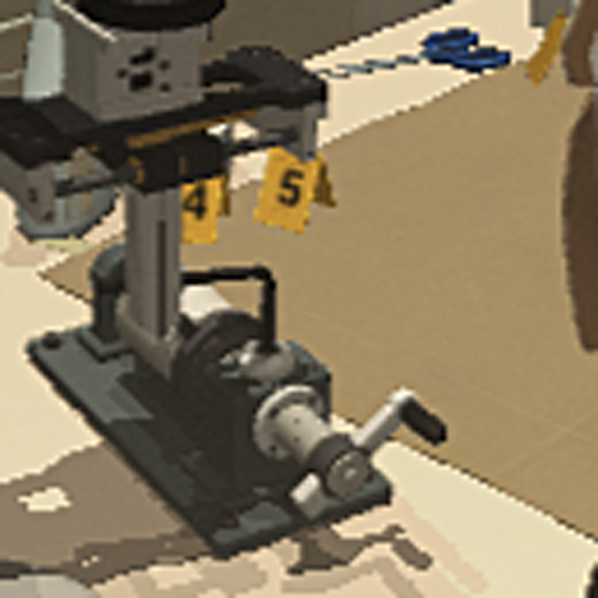

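The key follows the finger; its arm now runs from (270,270) to (185,280).

>>> play_rows --pt "0 0 0 0.018 0.003 0.001 0" --pt "0 0 0 0.036 0.012 0.002 0" --pt "0 0 0 0.051 0.027 0.002 0" --pt "0 0 0 0.061 0.047 0.002 0" --pt "0 0 0 0.061 0.047 0.002 0"

```text
time_s: 10.45
position: [0.5758, 0.0358, 0.1509]
eef_rot: [-2.5, -1.895, 0.003]
wrist_force: [-0.8, 0.8, 0.1]
gripper_width: 0.005
```

```bash
python3 look.py 10; python3 kp.py 1.5 1.75 2.0 2.2 2.4
```

```text
[-0.0213  0.0664  0.1506] F [-1.08 -0.38  0.01] M [-0.1   0.07 -0.  ]
tip zoom [176.8647 269.4473]
1.5 tool x,y,z [ 0.0002 -0.0005  0.0005]
1.75 tool x,y,z [0.0037 0.016  0.0009]
2.0 tool x,y,z [0.0032 0.0326 0.0012]
2.2 tool x,y,z [-0.0004  0.0461  0.0015]
2.4 tool x,y,z [-0.007   0.059   0.0017]
```

View pics/s10z.png

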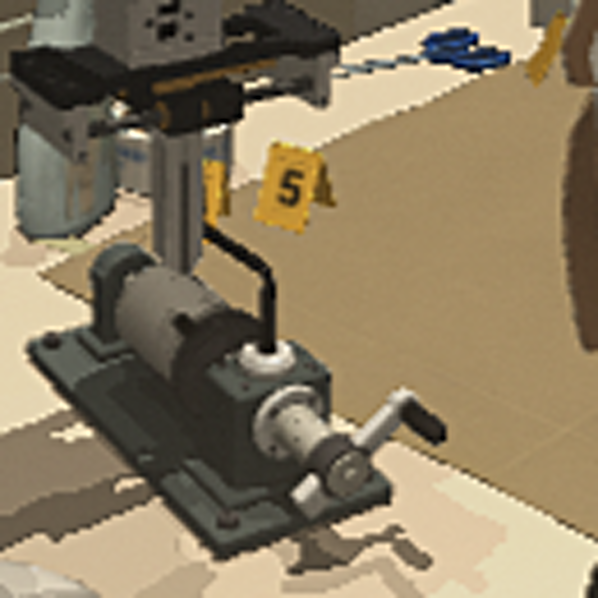

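>>> play_rows --pt "0 0 0 0.003 0.009 0 0" --pt "0 0 0 0.004 0.016 0 0" --pt "0 0 0 0.004 0.025 0.001 0" --pt "0 0 0 0.003 0.033 0.001 0" --pt "0 0 0 0.003 0.033 0.001 0"

```text
time_s: 11.0
position: [0.6082, 0.0291, 0.1495]
eef_rot: [-2.501, -1.894, 0.003]
wrist_force: [-0.4, -0.1, 0.1]
gripper_width: 0.004
```

```bash
python3 st.py; python3 kp.py  2.2 2.4 2.6 2.8
```

```text
t 11.0 own [0.0129 0.0692 0.1495] F own [-0.34 -0.2   0.13] rot err [-0.0048 -0.0011  0.0013]
2.2 tool x,y,z [-0.0031  0.012   0.0003]
2.4 tool x,y,z [-0.0097  0.0249  0.0006]
2.6 tool x,y,z [-0.0193  0.0365  0.0008]
2.8 tool x,y,z [-0.0316  0.0459  0.0011]
```

>>> play_rows --pt "0 0 0 -0.003 0.012 0 0" --pt "0 0 0 -0.01 0.025 0 0" --pt "0 0 0 -0.019 0.036 0.001 0" --pt "0 0 0 -0.032 0.046 0.001 0" --pt "0 0 0 -0.032 0.046 0.001 0"

```text
time_s: 11.5
position: [0.645, -0.0167, 0.1482]
eef_rot: [-2.504, -1.891, 0.002]
wrist_force: [0.7, 0.5, -0.0]
gripper_width: 0.007
```

```bash
python3 look.py 11; python3 kp.py 2.8 3 3.15 3.3 3.5 3.7
```

```text
[0.06   0.0359 0.1483] F [-0.3  -0.18 -0.54] M [-0.06  0.03 -0.04]
tip zoom [321.1886 261.747 ]
2.8 tool x,y,z [ 0.0017 -0.0012 -0.0001]
3.0 tool x,y,z [-0.0128  0.0053  0.0002]
3.15 tool x,y,z [-0.0244  0.0081  0.0004]
3.3 tool x,y,z [-0.0329  0.0093  0.0006]
3.5 tool x,y,z [-0.0449  0.0092  0.0009]
3.7 tool x,y,z [-0.0572  0.0069  0.0011]
```

View pics/s11z.png

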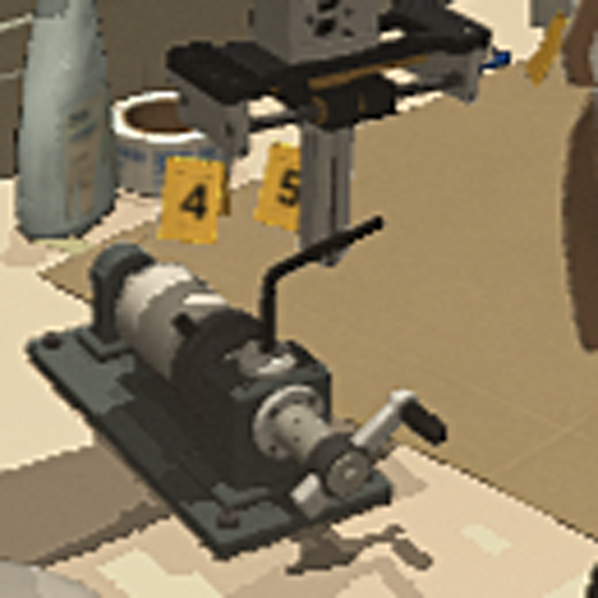

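The key is near 2.85 rad with its arm end at (380,222), past where it would stop on the round. The screw is therefore on the flat. I'm continuing and watching the force.

>>> play_rows --pt "0 0 0 -0.013 0.005 0 0" --pt "0 0 0 -0.024 0.008 0 0" --pt "0 0 0 -0.033 0.009 0 0" --pt "0 0 0 -0.033 0.009 0 0"

```text
time_s: 11.95
position: [0.6438, -0.0507, 0.1479]
eef_rot: [-2.504, -1.89, 0.002]
wrist_force: [-0.1, 2.1, -1.0]
gripper_width: 0.006
```

```bash
python3 st.py; python3 kp.py 3.3 3.5 3.7 3.9
```

```text
t 11.95 own [0.0688 0.0021 0.1479] F own [-0.66  1.99 -1.01] rot err [-0.0042 -0.0017 -0.0018]
3.3 tool x,y,z [0.0008 0.0005 0.0002]
3.5 tool x,y,z [-0.0111  0.0004  0.0005]
3.7 tool x,y,z [-0.0234 -0.0019  0.0008]
3.9 tool x,y,z [-0.0355 -0.0068  0.001 ]
```

>>> play_rows --pt "0 0 0 -0.011 0 0 0" --pt "0 0 0 -0.023 -0.002 0 0" --pt "0 0 0 -0.035 -0.007 0 0" --pt "0 0 0 -0.035 -0.007 0 0"

```text
time_s: 12.35
position: [0.6277, -0.0825, 0.1481]
eef_rot: [-2.505, -1.889, -0.003]
wrist_force: [2.1, 4.3, -2.0]
gripper_width: 0.005
```

```bash
python3 look.py 12; python3 kp.py 3.9 4.1 4.3 4.5
```

```text
[ 0.0622 -0.0328  0.1482] F [ 2.    4.01 -1.32] M [ 0.62 -0.05 -0.  ]
tip zoom [391.0918 309.9256]
3.9 tool x,y,z [-0.0006 -0.0001  0.0013]
4.1 tool x,y,z [-0.012  -0.0077  0.0015]
4.3 tool x,y,z [-0.022  -0.0178  0.0018]
4.5 tool x,y,z [-0.0299 -0.0303  0.002 ]
```

View pics/s12z.png

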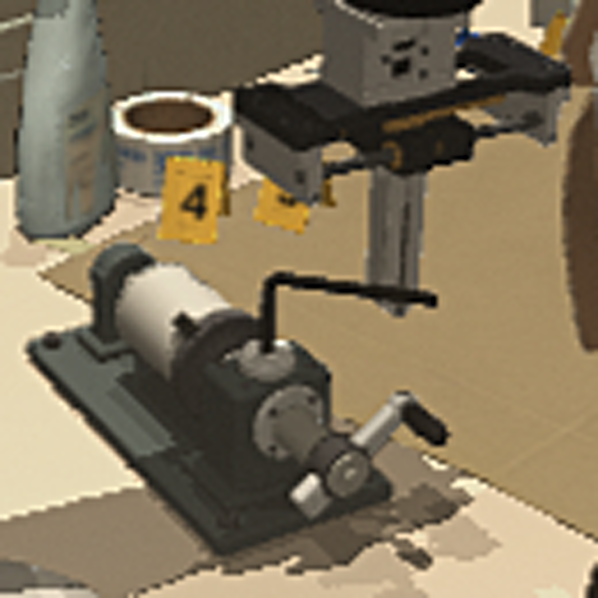

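>>> play_rows --pt "0 0 0 -0.006 -0.004 0 0" --pt "0 0 0 -0.012 -0.008 0 0" --pt "0 0 0 -0.017 -0.013 0 0" --pt "0 0 0 -0.022 -0.018 0 0" --pt "0 0 0 -0.022 -0.018 0 0"

```text
time_s: 12.9
position: [0.6061, -0.0983, 0.1491]
eef_rot: [-2.508, -1.891, -0.01]
wrist_force: [5.2, 4.2, -1.8]
gripper_width: 0.0
```

```bash
python3 look.py 13; python3 kp.py 4.3 4.5 4.6; python3 - <<'E'
from h import *
f=vision.grab_frame('scene')
for n,b,e in (('12',(272,280),(433,299)),):
    B,E=[ray_z(f,np.array(p)/4.6+[280,130],.144) for p in(b,e)]
    d=own(E)-own(B);print(n,own(B),np.linalg.norm(d),np.arctan2(d[1],-d[0])%(2*np.pi))
E
```

```text
[ 0.0455 -0.054   0.149 ] F [ 3.84  6.31 -0.93] M [ 1.15 -0.6  -0.05]
tip zoom [388.6332 332.1038]
4.3 tool x,y,z [-0.0009 -0.0012  0.0026]
4.5 tool x,y,z [-0.0087 -0.0137  0.0029]
4.6 tool x,y,z [-0.0117 -0.0207  0.003 ]
12 [ 0.0018 -0.0014  0.144 ] 0.09027450564745303 3.9099782244159864
```

View pics/s13z.png

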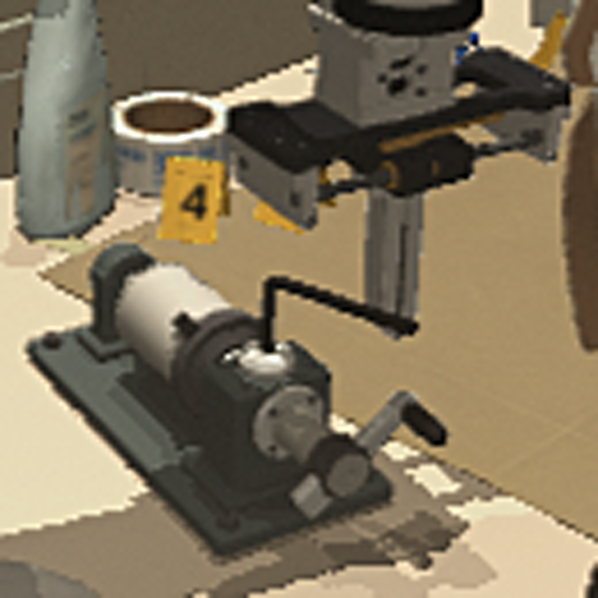

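>>> play_rows --pt "0 0 0 -0.003 -0.005 0 0" --pt "0 0 0 -0.007 -0.01 0 0" --pt "0 0 0 -0.01 -0.016 0 0" --pt "0 0 0 -0.011 -0.019 0 0" --pt "0 0 0 -0.011 -0.019 0 0"

```text
time_s: 13.5
position: [0.5874, -0.1035, 0.1502]
eef_rot: [2.505, 1.889, 0.019]
wrist_force: [8.0, 4.2, -2.3]
gripper_width: 0.003
```

```bash
python3 st.py; python3 kp.py 4.5 4.6
```

```text
t 13.5 own [ 0.0289 -0.0641  0.1502] F own [ 6.56  6.22 -2.34] rot err [ 0.011  -0.0068 -0.0026]
4.5 tool x,y,z [0.0014 0.0029 0.0041]
4.6 tool x,y,z [-0.0015 -0.0041  0.0042]
```

>>> play_rows --pt "0 0 0 0.002 0.008 0 0" --pt "0 0 0 0.005 0.02 0 0" --pt "0 0 0 0.01 0.035 0 0" --pt "0 0 0 0.01 0.035 -0.04 0" --pt "0 0 0 0.01 0.035 -0.08 0"

```text
time_s: 14.0
position: [0.6224, -0.1045, 0.2302]
eef_rot: [2.506, 1.89, 0.014]
wrist_force: [0.7, -0.2, 0.4]
gripper_width: 0.003
```

>>> play_rows --pt "0 0 0 0 0.03 -0.02 0" --pt "0 0 0 0 0.06 -0.04 0" --pt "0 0 0 0 0.06 -0.04 0"

```text
time_s: 14.3
position: [0.6832, -0.1235, 0.2748]
eef_rot: [2.5, 1.884, 0.019]
wrist_force: [0.2, -0.2, 0.5]
gripper_width: 0.007
```

```bash
python3 look.py 14; python3 - <<'E'
from h import *
t=snap('top','t14');a=cv2.imread('pics/t14.png')[150:240,255:395]; a=cv2.convertScaleAbs(a,alpha=1.6); cv2.imwrite('pics/t14z.png',cv2.resize(a,None,fx=5.7,fy=5.7,interpolation=cv2.INTER_CUBIC))
E
```

```text
[ 0.1244 -0.0568  0.2723] F [-0.04  1.   -0.11] M [-0.06  0.04  0.02]
tip zoom [524.1026  99.1132]
```

View pics/s14z.png

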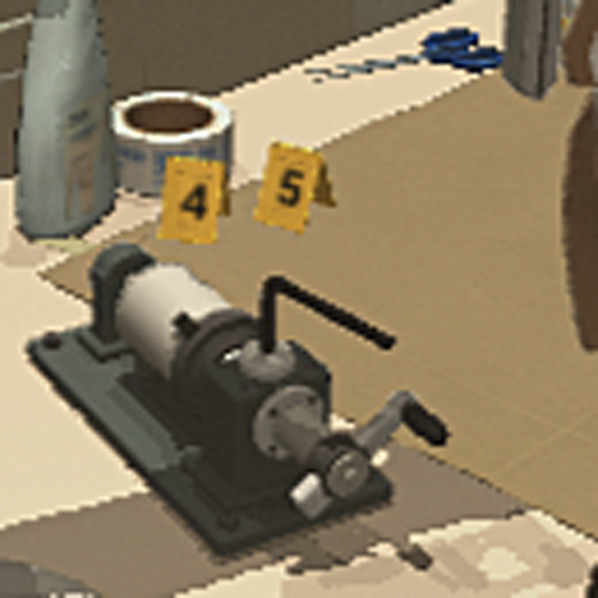

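View pics/t14.png

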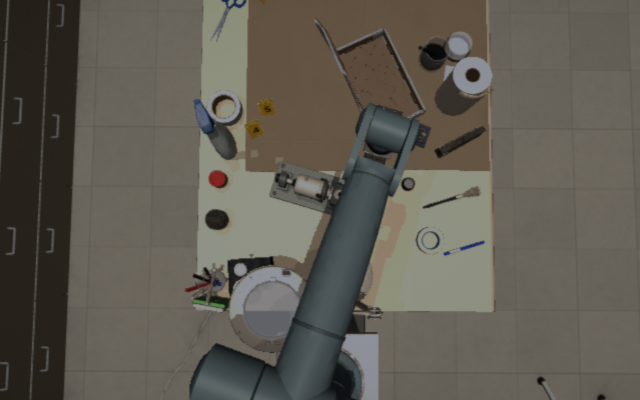

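The scene view shows the key's bend at (273,283) and arm end at (392,343). The crank is still at the flat and the gripper is clear. The top view shows the bystanders in place. Now I'll measure the key angle.

>>> play_rows --pt "0 0 0 0 0 0 0" --pt "0 0 0 0 0 0 0" --pt "0 0 0 0 0 0 0" --pt "0 0 0 0 0 0 0" --pt "0 0 0 0 0 0 0"

```text
time_s: 14.9
position: [0.6796, -0.1218, 0.2705]
eef_rot: [2.505, 1.889, 0.013]
wrist_force: [-0.1, 0.7, 0.4]
gripper_width: 0.004
```

```bash
python3 look.py 15; python3 - <<'E'
from h import *
f=vision.grab_frame('scene')
B,E=[ray_z(f,np.array(p)/4.6+[280,130],.143) for p in((273,283),(392,343))]
d=own(E)-own(B);print(own(B),np.linalg.norm(d),np.arctan2(d[1],-d[0])%(2*np.pi))
a=cv2.imread('pics/s14z.png').astype(int);b=cv2.imread('pics/s15z.png').astype(int);print('diff key region',np.abs(a-b)[260:480,180:460].max())
s=telemetry.sense();print(s['joint_velocities'],s['wrist_force'])
a=cv2.imread('pics/top0.png').astype(int);b=cv2.imread('pics/t14.png').astype(int)
for n,(u,v) in dict(jb=(217,219),jr=(218,179),brush=(452,197),tape=(428,239),loupe=(407,184)).items():print(n,np.abs(a-b)[v-14:v+14,u-14:u+14].mean().round(1))
E
```

```text
[ 0.1228 -0.0565  0.2705] F [-0.02 -0.11 -0.03] M [-0.04  0.03 -0.03]
tip zoom [520.935  102.6312]
[ 0.0014 -0.0032  0.143 ] 0.08974093942154987 4.49829380899471
diff key region 94
[-0.0005  0.0008 -0.0027  0.0004  0.0018  0.0005] [0.0921 0.6347 0.1972]
jb 3.8
jr 4.8
brush 5.5
tape 5.4
loupe 13.3
```

```bash
python3 - <<'E'
from h import *
a=cv2.imread('pics/s14z.png')[240:500,180:470];b=cv2.imread('pics/s15z.png')[240:500,180:470]
cv2.imwrite('pics/cmp.png',np.hstack([a,b]))
a=cv2.imread('pics/scene0.png')[230:350,350:520];b=cv2.imread('pics/s15.png')[230:350,350:520]
cv2.imwrite('pics/cmp2.png',cv2.resize(np.hstack([a,b]),None,fx=2.2,fy=2.2))
E
```

```text
(no output)
```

View pics/cmp.png

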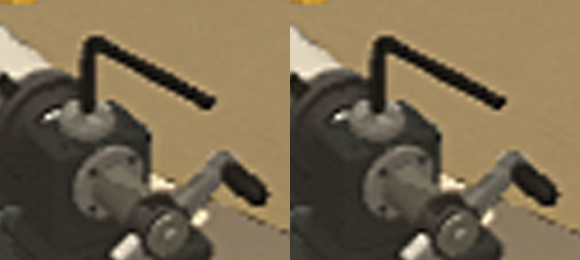

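View pics/cmp2.png

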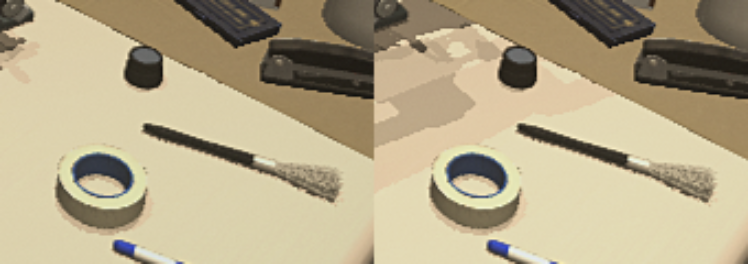

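The key is at rest (arm end in the same place in both crops). The loupe, tape and brush haven't moved; only the shadows differ. I'm handing in.

```bash
python3 -c "
from station import robot
print(robot.job_done())"
```

```text
the job is handed in; nothing more can be done
None
```

The rotator is locked and the job is handed in. No verdict was reported, but my last checks all point to success.

- **Crank:** I pushed it over until it snapped onto the flat. The push force fell to zero and the handle ran ahead of the finger to about 0.8–0.9 rad. It stayed there. On the first try the finger rode up onto the handle, with a force of about 35 N at the wrist. I backed off, went lower and pushed again without trouble.
- **Setscrew:** I turned the key clockwise with the closed fingers. It passed about 1.5 rad freely, where it would have stopped hard on the round. Resistance began to climb after about 3.0–3.3 rad, reaching about 9 N at the key arm when I stopped.
- **Final checks:** The scene image puts the key at about 4.50 rad (target 3.7–5.2). It was in the same place in two pictures 0.6 s apart. The gripper was well clear, with only noise on the wrist force. The bystanders show no movement in the pictures. The raw picture differences were higher in the key and loupe areas, but side by side nothing had moved there; it looked like the arm's shadow.
- **Time:** About 15 s of the 64 s allowed.

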